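# Pair the shakers on the spice carousel and hold it facing front

## Task

The second shaker of the set stands out on the worktop: stand it in the empty carousel pocket right beside its twin and let go of it. Then take the carousel by its centre handle and turn it until the two shakers are at the front, one on either side of the tongue that sticks out of the base. Finish while still gripping the handle and holding the carousel still there; leave the other jars in their pockets and the things on the worktop where they stand.

Things in the scene. Friction and masses are not known exactly. Their poses are not given: they have to be found in the camera images.
- base: fixed aluminium base plate of the carousel, a disc 210 mm across and 8 mm thick under the turntable, with a tongue 24 mm wide that sticks out on one side, past the turntable's rim, and marks the front. Origin on the carousel's axis at the worktop; the tongue points along its -x axis (within 0.4 rad of the robot's direction), z up.
- front_tip (a point): tip of the tongue of the base, 190 mm from the carousel's axis, 8 mm above the worktop (same axes as the base).
- turntable (a joint): angle of the turntable about the vertical axis, rad, 0 at every start whatever way it then faces, growing anticlockwise seen from above; no stop within 12 rad either way. It turns with slight friction (about 0.1 N m, more when turned fast) and stays where it is left.
- handle_grip (a point): centre of the carousel's handle, on its axis 125 mm above the worktop: an upright wooden paddle 54 mm long, 13 mm thick and 34 mm high (from 108 to 142 mm above the worktop) on a 14 mm steel post, turning with the turntable. The paddle is long along this point's x axis, thin along its y axis (close the fingers along y); its -x axis points between the two pockets of the shaker pair. So when this -x axis is parallel to the base's -x axis the pair is at the front.
- pair_middle (a point): point on the turntable's pocket floor half-way between the twin's pocket and the pocket beside it, 78 mm from the axis (same axes as the handle, turns with it).
- pocket_beside (a point): the empty pocket right beside the twin: centre of its floor, 20 mm above the worktop, 90 mm from the carousel's axis. The turntable is a wooden disc 260 mm across, its top 20 mm above the worktop, with six pockets at 60 degree steps, each a steel ring of 51 mm inner and 57 mm outer diameter, 30 mm high. Seen from above, going clockwise: twin, this pocket, another empty pocket that is not to be used, three spice jars. Axes as the handle.
- shaker_mid (a point): the shaker on the worktop, to be moved: glass body 44 mm in diameter up to 66 mm high, above it a grey dome cap 34 mm wide, 90 mm high in all, about 0.1 kg. Point at its centre, 45 mm above its underside; z is its upright axis. It swaps places with the spare spice jar and the timer from start to start.
- twin_mid (a point): the same kind of shaker, loose in its pocket on the turntable; point at its centre, 45 mm above its underside. To be left in its pocket.
- jar_a_mid (a point): spice jar, glass with a broad screw lid, 45 mm in diameter, 106 mm high; point at its centre, 53 mm above its underside. Stands loose in a pocket of the turntable; its pocket differs from start to start. To be left standing in its pocket.
- jar_b_mid (a point): spice jar of the same size; point at its centre, 53 mm above its underside. Stands loose in a pocket of the turntable; its pocket differs from start to start. To be left standing in its pocket.
- jar_c_mid (a point): spice jar of the same size; point at its centre, 53 mm above its underside. Stands loose in a pocket of the turntable; its pocket differs from start to start. To be left standing in its pocket.
- spare_jar_mid (a point): spice jar of the same size, standing on the worktop; point at its centre, 53 mm up. A bystander, to be left alone.
- timer_mid (a point): round kitchen timer, 68 mm across, 52 mm high, standing on the worktop; point at its centre, 26 mm up. A bystander, to be left alone.
- handle: the carousel's handle with its post, fixed to the turntable; origin on the axis at the turntable's underside, 10 mm above the worktop, axes as point handle_grip.
- shaker: the same shaker as point shaker_mid; origin at the centre of its underside.
Not all that is in view belongs to the job. Leave any pink or yellow look-alike of the shaker alone.

How it is judged:
By the outcome, as a careful person would: the job done as asked, in the order asked, and still so for the second after the job is handed in, while the arm keeps its last pose, push and grip.
It also fails if it takes over 54 s, if anything falls off the work surface, if the arm or the gripper's body presses on something with over 40 N, if the wrist force passes 120 N, or if a joint passes its speed limit or range.

## Robot

A 6-joint arm with a two-finger parallel gripper is mounted at the origin on a cart in front of the work surface, level with it; the furniture and walls round the work are solid. World frame = base frame: x ahead of the robot, y to its left, z up, the work surface at z = 0. Lengths are in mm, angles in rad, forces in N, time in s.
With the tool pointing down it reaches from about 300 to 775 mm from the base axis. Payload 14.6 kg.
Tool frame: the origin (TCP) lies between the finger pads; the fingertips stand 11 mm ahead of it and the grasp point (between the pads) lies 8 mm behind it; z points along the fingers, y is the line along which they close (so a half turn about z gives the same grasp; the last joint's range is limited). The gripper opens to 94 mm and grips with 3 to 60 N. Pads are 16 mm wide; open, the fingers measure 119 mm over their backs; the gripper's body (75 mm by 177 mm) begins 78 mm behind the grasp point.
Start: joints at [-0.067, 0.3, 1.521, -0, 1.321, -0.067], TCP at [549.99, -0.002, 216.446] pointing down, gripper open.
Joint ranges: [-3.03, 3.03], [-0.79, 2.21], [0.23, 2.52], [-1.04, 4.18], [0, 3.07], [-2.55, 2.55]. Speed limits (rad/s): [2.22, 2.22, 2.57, 3.14, 3.14, 3.14].

## Interface

Orientations are given as [roll, pitch, yaw] about the fixed x, y, z axes, in that order (R = Rz(yaw) Ry(pitch) Rx(roll)).
In Python, from cell import manip gives the robot as it stands. The module is installed in compiled form; this text tells all that it offers.
- The arm moves only by the tool arm_command, never from a script. Its argument "rows" is one flat list of numbers, 5 for each row, row after row: the shift along the world's x, y, z in mm, then the turn about the world's z in degrees, then the finger opening in mm, from 0 to 94. In form: [dx, dy, dz, twist, jaw, dx, dy, dz, twist, jaw, ...]. A call has 1 to 5 rows; each row shifts and turns the commanded pose from where the row before left it; what a row does not reach is not made up. A row lasts 1/8 s, in which the tool goes at most 62.5 mm and 10.7 degrees, less where a joint would pass 70% of its speed; a pose out of reach is approached as far as the arm can. A call is refused whole if a number of a shift passes 62.5 or a number of a turn 10.7, either way. A call with a gripper value outside its range is refused whole. The fingers move at their own pace and stop on an object; "newtons" is the grip in N (left out, the last holds). Time passes only in rows, so rows that do not move let the fingers close. It gives the time, the measured TCP pose, the force and the opening at its end, in the units of the state.
- manip.read_state(): the state, without advancing time (a new reading comes with each control period).
- manip.camera(name): name is "scene" or "side" or "wrist"; returns a dict with "image" (420x560x3 uint8, blue, green, red), "z_map" (420x560 float32, mm along the optical axis (not along the pixel's ray), 0 where there is no reading), "fx", "fy", "cx", "cy" (pixels), "pose" (4x4, takes a point from camera to world coordinates). Camera axes: x right, y down, z forward; pixel columns grow to the right and rows downward; lengths in mm; the calibration is good to about 2 mm. The wrist camera is an equidistant fisheye: a pixel r from the principal point sees the ray r / f radians off the axis. A picture is of the moment at which its call begins.
- manip.sign_off(): hands the job in, once; it reports no verdict.
The state is a dict: "clock": time; "joints": joint angles; "qd": joint speeds; "effort": joint torques, N m; "eef_pos": TCP position; "eef_rot": TCP orientation; "wrist_force": force on the tool from outside, world axes, zero at the start; "moment": the same for the moment, N m; "finger_gap": finger opening in mm.
Only numpy, scipy, OpenCV 4.12 (cv2) and the standard library are available. Lean on these libraries where they do the work, as an engineer would, in place of code of your own. Each camera call takes 0.05 s, during which the arm holds its last target. There are 200 camera calls.

## Working session

There is one attempt and no reset: what is moved stays moved. The work goes in short steps, Python scripts to look and compute and a tool call to move; the robot and the scene stay as the last step left them, time stands still between calls to the robot, and variables do not carry over. Pictures are saved under pics/ and viewed, on a budget of 10 in all, crops included, one or two more only if the job needs it, and the job is handed in when it is done.

Besides the shell and the picture viewer there is one more tool, called after "Request:" as name(argument=value, ...) on one line, values as JSON. arm_command: Moves the arm, as the interface text tells. Its arguments: {"type":"object","properties":{"rows":{"type":"array","items":{"type":"number"}},"newtons":{"type":"number"}},"required":["rows"]}

```bash
mkdir -p pics; cat > h.py <<'E'
import numpy as np, cv2
from cell import manip
def pts(c):
    """world point per pixel from z_map (pinhole cameras)"""
    z=c["z_map"]; v,u=np.indices(z.shape)
    p=np.stack([(u-c["cx"])/c["fx"]*z,(v-c["cy"])/c["fy"]*z,z],-1)
    T=np.array(c["pose"]); return p@T[:3,:3].T+T[:3,3]
E
python3 - <<'E'
from h import *
ims=[]
for n in ("scene","side"):
    c=manip.camera(n); np.savez(f"{n}0.npz",**c)
    cv2.imwrite(f"pics/{n}0.png",cv2.resize(c["image"],(800,600),interpolation=cv2.INTER_CUBIC))
    print(n,c["fx"],c["cx"],c["cy"],np.round(c["pose"],3).tolist())
print(manip.read_state())
E
```

```text
scene 442.40323275308816 272.69084407322083 208.78279224871062 [[0.873, -0.177, 0.455, 74.428], [-0.487, -0.363, 0.794, -706.469], [0.025, -0.915, -0.403, 498.185], [0.0, 0.0, 0.0, 1.0]]
side 516.2066283523245 276.8421051017915 199.2312732781118 [[-0.975, -0.202, 0.098, 411.076], [-0.224, 0.872, -0.436, 601.702], [0.003, -0.447, -0.895, 1221.317], [0.0, 0.0, 0.0, 1.0]]
{'clock': 0.1, 'joints': array([-6.65909370e-02,  3.00430800e-01,  1.52152253e+00, -6.75362324e-06,
        1.32067867e+00, -6.65932588e-02]), 'qd': array([ 0.00018834, -0.00151298, -0.00132842, -0.00026867, -0.00106134,
        0.00157358]), 'effort': array([ 1.84928511e-03, -5.32644153e+01, -3.53284299e+01,  7.10431044e-02,
        2.34944851e-02, -7.30603051e-05]), 'eef_pos': array([5.49779162e+02, 1.50761148e-02, 2.15933193e+02]), 'eef_rot': array([-3.14055518e+00, -6.26347370e-05,  1.57080029e+00]), 'wrist_force': array([-0.17816904,  0.42395854, -0.55218693]), 'moment': array([-0.06097144,  0.05923795, -0.02343415]), 'finger_gap': 93.69310733700839}
```

View pics/scene0.png

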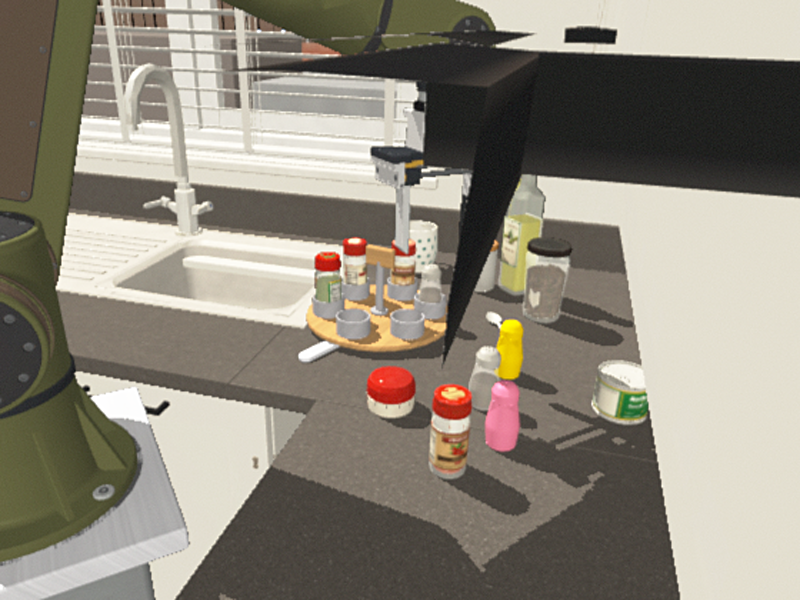

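View pics/side0.png

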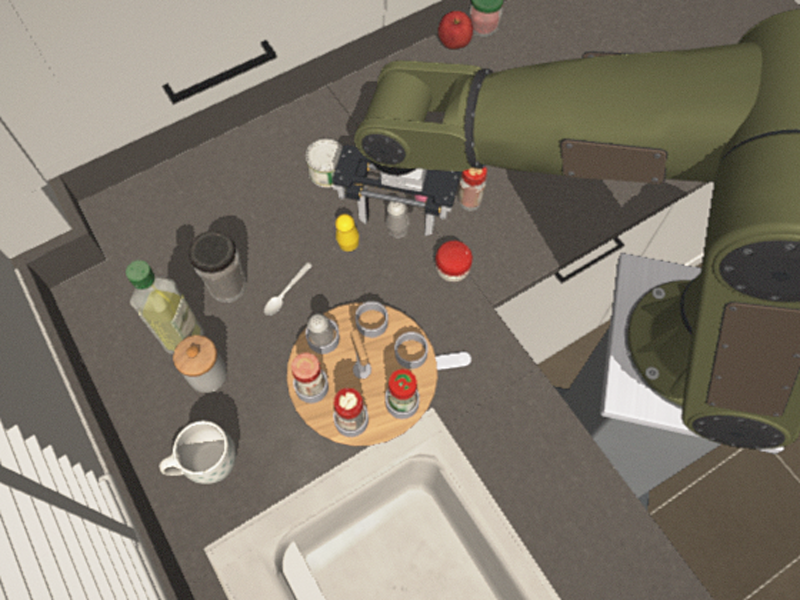

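The shaker to move is the clear one with the grey cap, at side (397,217) and scene (487,378). The yellow one at side (346,232) and the pink one at scene (503,415) are look-alikes. The twin is at side (320,330), and going clockwise the pocket beside it is at (371,318). Next I measure these and confirm with a crop.

```bash
cat > m.py <<'E'
from h import *
from scipy.optimize import least_squares
def circ(p):
    f=lambda q:np.hypot(*(p-q[:2]).T)-q[2]
    return least_squares(f,[*p.mean(0),50],loss="soft_l1",f_scale=2).x
c=dict(np.load("side0.npz")); P=pts(c); im=c["image"]; hsv=cv2.cvtColor(im,cv2.COLOR_BGR2HSV)
roi=np.zeros(im.shape[:2],bool); roi[205:315,195:310]=1
X,Y,Z=P[...,0],P[...,1],P[...,2]
wood=roi&(abs(Z-20)<4)&(hsv[...,1]>70)&(hsv[...,0]<25)
cn,_=cv2.findContours(wood.astype(np.uint8),0,2); k=max(cn,key=cv2.contourArea)[:,0]
hull=cv2.convexHull(k)[:,0]; C=circ(P[hull[:,1],hull[:,0],:2]); print("disc",C)
r=np.hypot(X-C[0],Y-C[1])
h=roi&(Z>128)&(Z<150)&(r<35); q=P[h][:,:2]; m=q.mean(0); w,v=np.linalg.eigh(np.cov(q.T)); a=v[:,1]
print("handle",h.sum(),m,np.degrees(np.arctan2(a[1],a[0])),np.sqrt(w), np.ptp((q-m)@a),np.ptp((q-m)@v[:,0]),np.percentile(P[h][:,2],[5,50,95]))
t=(Z>4)&(Z<13)&(r>137)&(r<200)&(hsv[...,1]<40)&(im.min(2)>120); q=P[t]; d=q[:,:2]-C[:2]
print("tongue",t.sum(),q.mean(0),"ang",np.degrees(np.arctan2(*np.median(d,0)[::-1])),"rmax",r[t].max())
# ring tops z~50
ring=roi&(abs(Z-50)<4)&(r>55)&(r<125); ang=np.degrees(np.arctan2(Y-C[1],X-C[0]))
print("rings hist",np.histogram(ang[ring],36,(-180,180))[0])
for nm,(u,v_) in dict(twin=(224,227),p1=(260,223),p2=(288,245),shaker=(278,147)).items():
    s=np.zeros_like(roi); s[v_-16:v_+16,u-16:u+16]=1
    if nm[0]=="p":
        s&=abs(Z-50)<3; q=P[s]; f=circ(q[:,:2]); print(nm,s.sum(),f,"pol",np.hypot(*(f[:2]-C[:2])),np.degrees(np.arctan2(f[1]-C[1],f[0]-C[0])))
    else:
        s&=(Z>70)&(Z<96)&(hsv[...,1]<60); q=P[s]; print(nm,s.sum(),q.mean(0),np.median(q,0),q[:,:2].min(0),q[:,:2].max(0),q[:,2].max(),np.degrees(np.arctan2(q[:,1].mean()-C[1],q[:,0].mean()-C[0])))
s=dict(np.load("scene0.npz")); S=pts(s)
for u,v in [(520,90),(480,70),(340,180),(320,240),(280,60)]: print("black",(u,v),S[v,u])
for u,v in [(341,250),(357,245),(352,280)]: print("sc",(u,v),S[v,u])
a=cv2.resize(im[110:260,190:340],(600,600),interpolation=cv2.INTER_CUBIC); cv2.imwrite("pics/crop.png",a)
w=manip.camera("wrist"); np.savez("wrist0.npz",**w); cv2.imwrite("pics/wrist0.png",w["image"])
E
python3 m.py
```

```text
disc [562.68440736 190.75333797 128.95535258]
handle 141 [562.43759809 192.70278052] 123.5277868198271 [ 3.808544   15.80517674] 54.04507193384902 13.676902172460078 [131.45383337 141.72619686 145.0416009 ]
tongue 1442 [471.05006464 295.86211792   6.72064537] ang 130.32023394512012 rmax 199.97817096252209
rings hist [ 0 23 19 17 33  5  0 13 25 19 28  3  0 16 12 18 43  5  0  0 11 19 51  5
  0  9 16 15 31  2  0 33 28 15  7  0]
twin 75 [638.17556171 162.4064643   80.81756824] [635.22029605 165.42347976  78.57904911] [624.03482584 142.47173466] [660.22783782 170.47035517] 95.9493277539741 -20.58112059948235
p1 75 [567.40822444 101.13327894  26.74882556] pol 89.74446738759248 -86.98276757928879
p2 80 [487.4147908  141.89214155  26.7332677 ] pol 89.73812841919974 -147.01042249241343
shaker 117 [ 570.02306845 -102.99145356   83.08180446] [ 569.93470586 -103.19220781   83.69925003] [ 554.67908304 -115.01596982] [587.61346885 -91.79555239] 92.9177546829626 -88.56887042088377
black (520, 90) [  74.42761984 -706.46869302  498.18481068]
black (480, 70) [  74.42761984 -706.46869302  498.18481068]
black (340, 180) [  74.42761984 -706.46869302  498.18481068]
black (320, 240) [646.15162641  58.45125544   1.38001606]
black (280, 60) [823.43672697 580.87441799 363.02150004]
sc (341, 250) [ 563.83249782 -121.24910093   84.04760747]
sc (357, 245) [645.00314273 -74.66556403  52.65607529]
sc (352, 280) [ 527.3431105  -202.48636976   73.57537742]
```

View pics/crop.png

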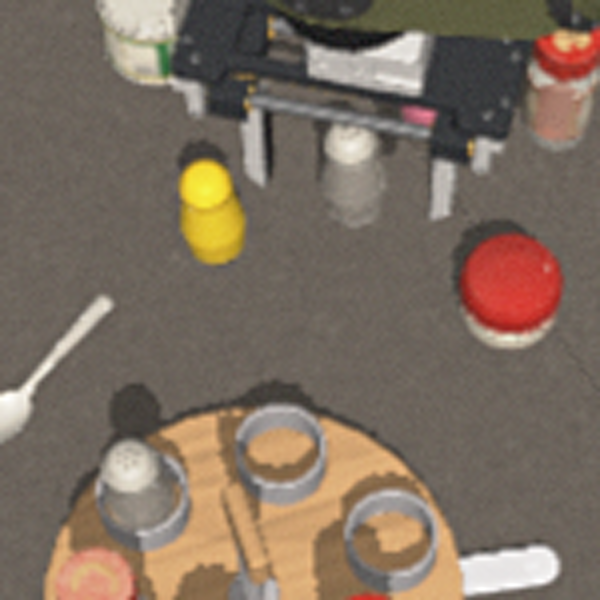

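View pics/wrist0.png

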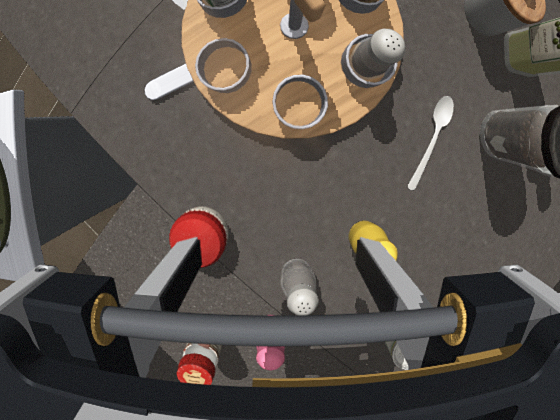

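The crop shows the grey-capped clear shaker at crop (353,170), with yellow at (210,210), and pink mostly hidden behind the gripper at (420,115). In the wrist view the empty pocket beside the twin is at (300,100) and the tongue tip at (155,88). I fuse both views for the shaker and its neighbours, and redo the tongue, because its mask had caught the sink.

```bash
cat > m2.py <<'E'
from h import *
from scipy.optimize import least_squares
C=np.array([562.6,191.5]); A=[]
for n in ("side0","scene0"):
    c=dict(np.load(n+".npz")); P=pts(c); hsv=cv2.cvtColor(c["image"],cv2.COLOR_BGR2HSV); X,Y,Z=np.moveaxis(P,-1,0)
    H,S,V=np.moveaxis(hsv,-1,0); r=np.hypot(X-C[0],Y-C[1]); ang=np.degrees(np.arctan2(Y-C[1],X-C[0]))
    t=(Z>4)&(Z<13)&(r>137)&(r<200)&(S<50)&(V>120)&(abs((ang-180+180)%360-180)<45)
    q=P[t]; print(n,"tongue",t.sum(),q.mean(0).round(1),"ang",np.degrees(np.arctan2(np.median(q[:,1])-C[1],np.median(q[:,0])-C[0])),"rmax",np.percentile(r[t],98))
    s=(abs(X-570)<35)&(abs(Y+105)<35)&(Z>66)&(Z<92)&(S<60); A.append(P[s]); print(" cap",s.sum(),P[s].mean(0).round(1),P[s].min(0).round(1),P[s].max(0).round(1))
    for nm,mk in dict(yellow=(H>22)&(H<35)&(S>180),pink=(H>155)&(H<178)&(S>80),red=((H<6)|(H>174))&(S>150)).items():
        k,l,st,_=cv2.connectedComponentsWithStats((mk&(Z>10)&(Y<100)).astype(np.uint8))
        for i in range(1,k):
            if st[i,4]>20: q=P[l==i]; print("  ",nm,st[i,4],q.mean(0).round(0),q.min(0).round(0),q.max(0).round(0))
f=lambda q:np.concatenate([np.hypot(*(a[(a[:,2]<82)][:,:2]-q).T)-17 for a in A])
print("cap centre",least_squares(f,[570,-106],loss="soft_l1",f_scale=2).x,[len(a[a[:,2]<82]) for a in A])
E
python3 m2.py
```

```text
side0 tongue 679 [418.9 239.8   7. ] ang 150.7475632321914 rmax 197.86693026177227
 cap 125 [ 570.  -102.5   81.7] [ 554.7 -115.    66.1] [587.6 -91.8  91.1]
   yellow 290 [649. -48.  60.] [632. -70.  11.] [669. -34.  94.]
   pink 31 [ 528. -116.  116.] [ 497. -181.   13.] [550.  25. 340.]
   red 462 [ 551. -589.   55.] [ 517. -645.   18.] [ 587. -564.   75.]
   red 115 [ 443. -190.  102.] [ 424. -213.   87.] [ 465. -178.  111.]
   red 471 [450. -47.  48.] [418. -82.  28.] [482. -19.  58.]
scene0 tongue 427 [417.8 223.9   7.1] ang 154.44032958144788 rmax 197.858056759588
 cap 240 [ 567.6 -117.    80.4] [ 556.4 -128.2   66.1] [585.  -98.3  91.8]
   yellow 585 [644. -75.  57.] [  74. -706.   10.] [671. -44. 498.]
   pink 912 [ 527. -206.   54.] [  74. -706.   10.] [ 574. -129.  498.]
   red 735 [444. -69.  45.] [  74. -706.   25.] [481. -26. 498.]
   red 437 [ 441. -214.  101.] [  74. -706.   86.] [ 469. -183.  498.]
cap centre [ 574.10812538 -109.34353297] [52, 129]
```

Request:
arm_command(rows=[6,-28,0,0,70,6,-28,-10,0,70,6,-28,-20,0,70,4,-25,-20,0,70,0,0,-16,0,70], newtons=15)

```text
clock: 0.78
eef_pos: [571.7, -110.1, 149.2]
eef_rot: [-3.141, -0.0, 1.569]
wrist_force: [0.4, -0.4, -0.3]
finger_gap: 70.3
```

```bash
python3 - <<'E'
from h import *
w=manip.camera("wrist"); np.savez("wrist1.npz",**w); cv2.imwrite("pics/wrist1.png",w["image"])
s=manip.read_state(); print(s["eef_pos"],s["eef_rot"],s["finger_gap"],w["fx"],w["cx"],w["cy"],np.round(w["pose"],3).tolist())
c=dict(np.load("side0.npz")); P=pts(c); im=c["image"]; hsv=cv2.cvtColor(im,cv2.COLOR_BGR2HSV)
m=((hsv[...,1]<50)&(hsv[...,2]>120)&(P[...,2]>2)&(P[...,2]<14)).astype(np.uint8)
k,l,st,ce=cv2.connectedComponentsWithStats(m); i=l[252,318]; q=P[l==i][:,:2]; mu=q.mean(0)
wv,v=np.linalg.eigh(np.cov(q.T)); a=v[:,1]; C=np.array([562.6,191.5])
print(i,st[i],mu,"dir from C",np.degrees(np.arctan2(*(mu-C)[::-1])),"axis",np.degrees(np.arctan2(a[1],a[0])),"rmax",np.hypot(*(q-C).T).max(),np.sqrt(wv))
E
```

```text
[ 570.95725826 -108.95541911  147.21237105] [-3.13802370e+00 -1.01266899e-03  1.56967373e+00] 69.85393329481882 325.19226210127806 278.20157448037725 209.06729888388912 [[1.0, -0.002, -0.002, 573.855], [-0.003, -0.967, -0.255, -36.555], [-0.001, 0.255, -0.967, 317.009], [0.0, 0.0, 0.0, 1.0]]
88 [305 246  25  13 225] [413.07317844 131.84169691] dir from C -158.2489586443088 axis -157.69508240067537 rmax 192.85865271036076 [ 7.4259182  17.06149948]
```

View pics/wrist1.png

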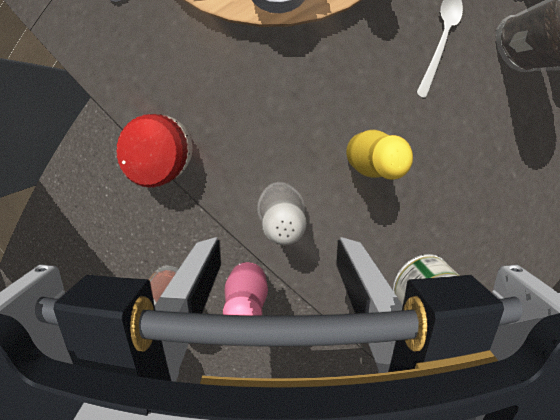

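```bash
cat >> h.py <<'E'
def wray(c,u,v,z):
    """world point on plane z seen by the wrist fisheye at pixel u,v"""
    a,b=(u-c["cx"])/c["fx"],(v-c["cy"])/c["fy"]; th=np.hypot(a,b); s=np.sin(th)/th if th else 1
    T=np.array(c["pose"]); d=T[:3,:3]@[a*s,b*s,np.cos(th)]; return T[:3,3]+d*(z-T[2,3])/d[2]
E
python3 - <<'E'
from h import *
c=dict(np.load("wrist1.npz"))
hs=cv2.cvtColor(c["image"],cv2.COLOR_BGR2HSV)
m=np.zeros((420,560),np.uint8); m[195:250,255:315]=(c["image"][195:250,255:315].min(2)>150)
q=np.argwhere(m)[:,::-1].astype(np.float32); (x,y),r=cv2.minEnclosingCircle(q); print(x,y,r,len(q),wray(c,x,y,80),wray(c,285,228,90))
k,l,st,ce=cv2.connectedComponentsWithStats(((hs[...,1]>80)&(hs[...,0]>155)&(hs[...,0]<176)).astype(np.uint8)); 
print([ (st[i],wray(c,*ce[i],80).round()) for i in range(1,k) if st[i,4]>100])
E
```

```text
278.0 215.5 26.004905700683594 1178 [ 573.25362347 -104.04283908   80.        ] [ 578.39184885 -110.75106831   90.        ]
[(array([ 223,  262,   45,   54, 1802], dtype=int32), array([ 546., -167.,   80.]))]
```

Request:
arm_command(rows=[4,0,-25,0,70,0,0,-25,0,70,0,0,-25,0,70,0,0,-20,0,70,0,0,-7,0,70])

```text
clock: 1.45
eef_pos: [575.6, -108.0, 47.8]
eef_rot: [-3.14, -0.0, 1.572]
wrist_force: [0.8, 0.4, 0.7]
finger_gap: 69.9
```

Request:
arm_command(rows=[0,0,0,0,55,0,0,0,0,48,0,0,0,0,38,0,0,0,0,38,0,0,0,0,38])

```text
clock: 2.08
eef_pos: [576.2, -109.1, 49.0]
eef_rot: [3.141, 0.0, 1.571]
wrist_force: [-1.6, -0.1, 5.9]
finger_gap: 39.3
```

```bash
python3 - <<'E'
from h import *
w=manip.camera("wrist"); c=manip.camera("scene"); s=manip.read_state(); print(s["finger_gap"],s["wrist_force"],s["eef_pos"])
a=cv2.resize(w["image"][170:360,150:400],(500,380)); b=cv2.resize(c["image"][190:310,290:390],(300,360),interpolation=cv2.INTER_CUBIC)
o=np.zeros((380,800,3),np.uint8); o[:,:500]=a; o[:360,500:]=b; cv2.imwrite("pics/g2.png",o)
E
```

```text
39.08764826178659 [-1.74240148  0.9091231   6.45175647] [ 576.24829152 -109.10353497   48.99669435]
```

View pics/g2.png

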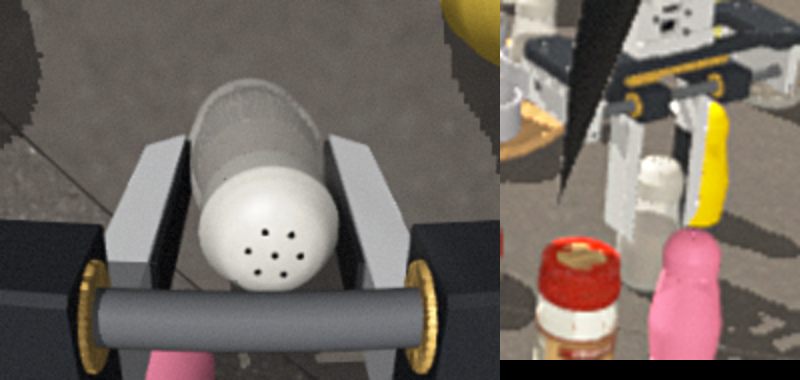

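Request:
arm_command(rows=[0,0,0,0,50,0,0,0,0,52,0,0,-6,0,52,0,0,0,0,42,0,0,0,0,36], newtons=20)

```text
clock: 2.8
eef_pos: [575.9, -109.0, 42.3]
eef_rot: [-3.141, -0.0, 1.571]
wrist_force: [0.2, 0.7, -0.4]
finger_gap: 41.0
```

Request:
arm_command(rows=[0,0,0,0,36,0,0,0,0,36,0,0,0,0,36,0,0,3,0,36,0,0,10,0,36])

```text
clock: 3.42
eef_pos: [575.8, -108.9, 55.6]
eef_rot: [-3.141, -0.0, 1.571]
wrist_force: [0.1, -0.2, -1.3]
finger_gap: 40.7
```

Request:
arm_command(rows=[0,0,30,0,36,0,0,40,0,36,0,10,30,0,36,-2,25,0,0,36,-2,30,0,0,36])

```text
clock: 4.05
eef_pos: [572.0, -43.6, 156.6]
eef_rot: [3.14, 0.0, 1.57]
wrist_force: [0.9, 0.5, -1.1]
finger_gap: 40.8
```

Request:
arm_command(rows=[-2,35,0,0,36,-2,35,0,0,36,0,35,0,0,36,0,25,-10,0,36,0,15,-20,0,36])

```text
clock: 4.68
eef_pos: [568.4, 102.3, 126.6]
eef_rot: [3.139, -0.0, 1.572]
wrist_force: [1.1, -0.3, -1.1]
finger_gap: 40.9
```

```bash
python3 - <<'E'
from h import *
for i in (0,):
  for n in ("wrist","side","scene"):
    w=manip.camera(n); np.savez(n+"3.npz",**w); cv2.imwrite("pics/%s3.png"%n,w["image"])
s=manip.read_state(); print(s["finger_gap"],s["wrist_force"],s["eef_pos"])
E
```

```text
41.35882361491099 [ 0.21283118 -0.15472523 -0.81799512] [567.6362414  101.25795173 125.46643795]
```

View pics/wrist3.png

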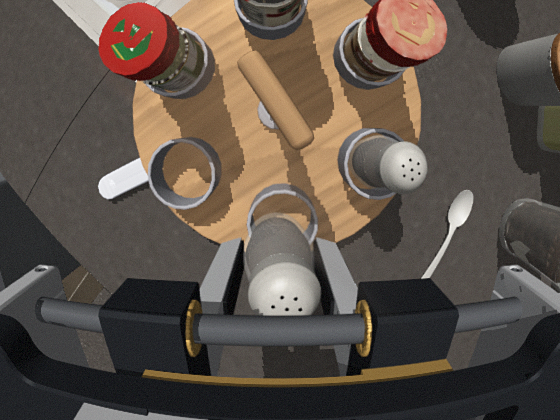

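```bash
python3 - <<'E'
from h import *
c=dict(np.load("wrist3.npz"))
for n,u,v,z in [("p2",183.5,173.5,50),("p1 far",282,184,50),("p1 L",247,222,50),("p1 R",318,218,50),("cap",285,290,155),("capL",249,292,155),("capR",321,292,155),("holes",288,303,173),("paddleA",243,60,142),("paddleB",302,143,142),("tongue tip",108,187,8)]:
    print(n,wray(c,u,v,z).round(1))
# shaker from scene + side depth
from scipy.optimize import least_squares
A=[]
for n in ("side3","scene3"):
    d=dict(np.load(n+".npz")); P=pts(d); S=cv2.cvtColor(d["image"],cv2.COLOR_BGR2HSV)[...,1]
    s=(abs(P[...,0]-567)<19)&(abs(P[...,1]-101)<26)&(P[...,2]>84)&(P[...,2]<175)&(S<60); q=P[s]
    print(n,len(q),[ (b,len(q[(q[:,2]>b)&(q[:,2]<b+15)]),q[(q[:,2]>b)&(q[:,2]<b+15)][:,:2].mean(0).round(1)) for b in (85,100,115,130,150)])
E
```

```text
p2 [496.5 140.2  50. ]
p1 far [573.2 131.3  50. ]
p1 L [545.7 100.9  50. ]
p1 R [601.6 104.2  50. ]
cap [573.4  98.5 155. ]
capL [555.8  97.3 155. ]
capR [591.   97.1 155. ]
holes [574.3 102.  173. ]
paddleA [553.7 207.1 142. ]
paddleB [581.2 167.6 142. ]
tongue tip [402.7 122.9   8. ]
side3 296 [(85, 3, array([554.9, 120.4])), (100, 26, array([560.3, 121.3])), (115, 54, array([566.2, 118.3])), (130, 66, array([564.6, 115.5])), (150, 67, array([565.9, 112. ]))]
scene3 526 [(85, 59, array([560.4,  85.1])), (100, 80, array([561.3,  83.3])), (115, 96, array([561.8,  85.3])), (130, 99, array([561.4,  88.9])), (150, 94, array([562.1,  90. ]))]
```

Request:
arm_command(rows=[-1,0,-15,0,36,0,0,-15,0,36,0,0,-5,0,36,0,0,-5,0,36,0,0,-3,0,36])

```text
clock: 5.45
eef_pos: [567.1, 100.9, 82.3]
eef_rot: [3.141, -0.0, 1.571]
wrist_force: [-0.8, -1.1, -0.3]
finger_gap: 40.7
```

Request:
arm_command(rows=[0,0,-5,0,36,0,0,-5,0,36,0,0,-4,0,36,0,0,-2,0,36,0,0,-1,0,36])

```text
clock: 6.08
eef_pos: [567.0, 101.0, 65.4]
eef_rot: [3.142, 0.0, 1.571]
wrist_force: [0.6, 0.1, -1.0]
finger_gap: 40.9
```

Request:
arm_command(rows=[0,0,-1.5,0,36,0,0,-0.5,0,36,0,0,0,0,44,0,0,0,0,50,0,0,0,0,58])

```text
clock: 6.7
eef_pos: [567.0, 101.0, 63.5]
eef_rot: [3.141, -0.0, 1.571]
wrist_force: [-0.2, -0.3, -0.2]
finger_gap: 56.4
```

Request:
arm_command(rows=[0,0,0,0,60,0,0,0,0,60,0,0,15,0,60,0,0,30,0,60,0,0,50,0,60])

```text
clock: 7.32
eef_pos: [566.4, 100.9, 159.4]
eef_rot: [-3.14, 0.0, 1.571]
wrist_force: [0.0, 0.0, 0.6]
finger_gap: 60.0
```

Request:
arm_command(rows=[0,0,40,0,60,0,-20,20,0,60,0,-20,0,0,60,0,-20,0,0,60,0,0,0,0,60])

```text
clock: 7.95
eef_pos: [566.7, 39.5, 217.5]
eef_rot: [-3.14, 0.0, 1.569]
wrist_force: [-0.0, -0.1, 0.0]
finger_gap: 60.0
```

```bash
python3 - <<'E'
from h import *
for n in ("wrist","side","scene"):
    w=manip.camera(n); np.savez(n+"4.npz",**w); cv2.imwrite("pics/%s4.png"%n,w["image"])
s=manip.read_state(); print(s["finger_gap"],s["wrist_force"],s["eef_pos"],s["eef_rot"])
E
```

```text
60.517384996666856 [0.01697565 0.76242067 0.08279451] [566.86837521  41.26280112 217.8792576 ] [-3.14064700e+00 -1.49393294e-04  1.57077295e+00]
```

View pics/wrist4.png

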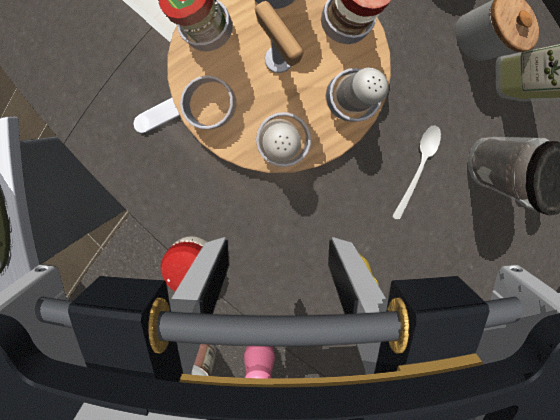

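The shaker stands upright in the pocket beside the twin at (284,140), with the other empty pocket at (207,100). Next I re-measure the handle angle, axis and tongue.

```bash
cat > m3.py <<'E'
import sys
from h import *
from scipy.optimize import least_squares
def go(k):
  for n in ("side","scene"):
    c=dict(np.load(n+k+".npz")); P=pts(c); im=c["image"]; hsv=cv2.cvtColor(im,cv2.COLOR_BGR2HSV); X,Y,Z=np.moveaxis(P,-1,0)
    C=np.array([562.6,191.5]); r=np.hypot(X-C[0],Y-C[1]); ang=np.degrees(np.arctan2(Y-C[1],X-C[0]))
    wood=(hsv[...,0]<25)&(hsv[...,1]>70)
    h=wood&(Z>110)&(Z<148)&(r<36); q=P[h][:,:2]
    if len(q)>10:
        m=q.mean(0); w,v=np.linalg.eigh(np.cov(q.T)); a=v[:,1]*np.sign(v[1,1]); print(n,"handle",len(q),m.round(1),"ang",np.degrees(np.arctan2(a[1],a[0])).round(1),"mid",(m+a*(((q-m)@a).max()+((q-m)@a).min())/2).round(1),np.sqrt(w).round(1))
    t=(hsv[...,1]<50)&(hsv[...,2]>110)&(Z>3)&(Z<13)&(r>135)&(r<195)&(abs(ang+160)<20)
    k2,l,st,ce=cv2.connectedComponentsWithStats(t.astype(np.uint8))
    if k2>1:
        i=1+st[1:,4].argmax(); q=P[l==i][:,:2]; d=q-C; print(n,"tongue",st[i,4],"ang",np.degrees(np.arctan2(*d.mean(0)[::-1])).round(1),"rmax",np.hypot(*d.T).max().round(1))
    g=(abs(Z-50)<2.5)&(hsv[...,1]<60)&(r>55)&(r<125)
    for a0 in range(-180,180,60):
        pass
    q=P[g][:,:2]
    # six ring centres: fit common phase & centre, radius 27 about each
    def f(s):
        cs=s[:2]+90*np.c_[np.cos(s[2]+np.arange(6)*np.pi/3),np.sin(s[2]+np.arange(6)*np.pi/3)]
        return np.hypot(*(q[:,None]-cs).transpose(2,0,1)).min(1)-27
    best=min((least_squares(f,[*C,p],loss="soft_l1",f_scale=2) for p in np.radians([-90,-70,-50,-110])),key=lambda o:o.cost)
    print(n,"rings",len(q),best.x[:2].round(1),"phase",(np.degrees(best.x[2])%60).round(1))
go(sys.argv[1])
E
python3 m3.py 4
```

```text
side handle 158 [562.1 193.6] ang 124.0 mid [563.1 192.1] [ 3.9 16.3]
side tongue 201 ang -158.3 rmax 192.2
side rings 349 [563.3 189.8] phase 32.7
scene handle 271 [562.9 185.2] ang 124.0 mid [562.  186.4] [ 2.6 16.2]
scene tongue 161 ang -156.5 rmax 190.5
scene rings 387 [565.4 190. ] phase 33.0
```

Request:
arm_command(rows=[0,30,0,8,40,0,30,0,8,40,-2,30,0,9,40,-2,30,0,8,40,0,30,0,0,40], newtons=30)

```text
clock: 8.72
eef_pos: [562.6, 192.7, 218.1]
eef_rot: [-3.141, -0.0, 2.15]
wrist_force: [0.1, 0.3, 0.5]
finger_gap: 39.9
```

Request:
arm_command(rows=[0,0,-15,0,40,0,0,-10,0,40,0,0,0,0,40])

```text
clock: 9.1
eef_pos: [562.7, 190.1, 192.2]
eef_rot: [-3.14, -0.001, 2.146]
wrist_force: [-0.6, -0.4, -0.1]
finger_gap: 39.9
```

```bash
python3 - <<'E'
from h import *
n="wrist"; w=manip.camera(n); np.savez(n+"5.npz",**w); cv2.imwrite("pics/%s5.png"%n,w["image"])
s=manip.read_state(); print(s["finger_gap"],s["wrist_force"],s["eef_pos"],s["eef_rot"],s["joints"])
E
```

```text
39.844542015253104 [-0.66897486 -0.02444653 -1.02673185] [562.95122331 190.25214323 193.04542869] [-3.14074603e+00 -2.76234661e-04  2.14580721e+00] [ 2.64271136e-01  4.17538578e-01  1.41730795e+00  4.28584685e-06
  1.30763667e+00 -3.10740981e-01]
```

View pics/wrist5.png

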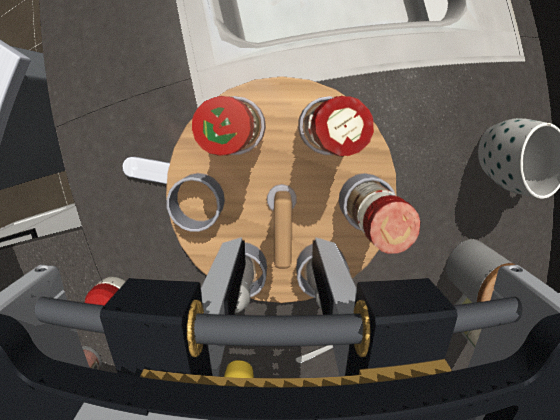

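The paddle sits at (284,230), aligned with and centred between the fingers, which are at about (230,280) and (330,280). I descend and grip.

Request:
arm_command(rows=[0,0,-20,0,40,0,0,-20,0,40,0,0,-18,0,40,0,0,-10,0,40,0,0,-6,0,40])

```text
clock: 9.78
eef_pos: [563.1, 190.9, 119.2]
eef_rot: [3.142, 0.0, 2.147]
wrist_force: [0.2, -0.0, 0.1]
finger_gap: 40.0
```

Request:
arm_command(rows=[0,0,0,0,30,0,0,0,0,20,0,0,0,0,8,0,0,0,0,8,0,0,0,0,8])

```text
clock: 10.4
eef_pos: [564.8, 192.1, 120.1]
eef_rot: [3.136, 0.001, 2.147]
wrist_force: [15.0, 10.2, -7.3]
finger_gap: 12.9
```

Request:
arm_command(rows=[1,0.7,0,0,8,1,0.6,0,0,8,0,0,0,0,8])

```text
clock: 10.78
eef_pos: [564.9, 192.1, 120.0]
eef_rot: [-3.141, 0.0, 2.147]
wrist_force: [-2.8, -1.6, 5.6]
finger_gap: 13.0
```

Request:
arm_command(rows=[0,0,0,-2,8,0,0,0,-4,8,0,0,0,-4,8,0,0,0,-4,8,0,0,0,-4,8])

```text
clock: 11.4
eef_pos: [565.9, 192.6, 120.0]
eef_rot: [3.139, -0.0, 1.83]
wrist_force: [7.5, 3.3, 0.1]
finger_gap: 13.0
```

Request:
arm_command(rows=[0,0,0,-4,8,0,0,0,-4,8,0,0,0,-4,8,0,0,0,-4,8,0,0,0,-4,8])

```text
clock: 12.02
eef_pos: [567.2, 192.7, 120.0]
eef_rot: [3.136, -0.002, 1.481]
wrist_force: [19.7, 3.0, -6.3]
finger_gap: 12.8
```

Request:
arm_command(rows=[1.5,0.3,0,-4,8,1,0.2,0,-4,8,0,0,0,-4,8,0,0,0,-4,8,0,0,0,-4,8])

```text
clock: 12.65
eef_pos: [568.6, 192.4, 120.0]
eef_rot: [3.139, -0.001, 1.131]
wrist_force: [8.8, -3.1, 1.4]
finger_gap: 13.0
```

Request:
arm_command(rows=[0,0,0,-4,8,0,0,0,-4,8,0,0,0,-4,8,0,0,0,-4,8,0,0,0,-4,8])

```text
clock: 13.28
eef_pos: [569.6, 191.7, 120.1]
eef_rot: [3.137, -0.003, 0.782]
wrist_force: [16.3, -7.8, -2.8]
finger_gap: 13.0
```

Request:
arm_command(rows=[1,-0.5,0,-4,8,0.7,-0.5,0,-4,8,0.5,-0.5,0,-4,8,0.3,-0.5,0,-4,8,0,0,0,-4,8])

```text
clock: 13.9
eef_pos: [570.5, 190.5, 120.0]
eef_rot: [3.141, -0.001, 0.433]
wrist_force: [1.7, -3.4, 4.1]
finger_gap: 13.3
```

Request:
arm_command(rows=[0,0,0,-2,8,0,0,0,-0.5,8,0,0,0,0,8])

```text
clock: 14.28
eef_pos: [570.6, 190.4, 120.0]
eef_rot: [3.141, -0.001, 0.392]
wrist_force: [2.9, -4.3, 5.2]
finger_gap: 12.8
```

```bash
python3 - <<'E'
from h import *
for n in ("wrist","side","scene"):
    w=manip.camera(n); np.savez(n+"6.npz",**w); cv2.imwrite("pics/%s6.png"%n,w["image"])
a=cv2.imread("pics/side6.png")[150:330,180:360]; b=cv2.imread("pics/wrist6.png")[60:330,:]
o=np.zeros((560,800,3),np.uint8); o[:300,:300]=cv2.resize(a,(300,300)); o[:241,300:]=cv2.resize(b,(500,241)); 
d=cv2.imread("pics/scene6.png")[150:350,200:400]; o[300:560,:300]=cv2.resize(d,(300,260)); cv2.imwrite("pics/o6.png",o)
s=manip.read_state(); print(s["finger_gap"],s["wrist_force"],s["eef_pos"],np.degrees(s["eef_rot"]))
E
python3 m3.py 6
```

```text
12.959074160515133 [ 2.93824494 -4.31346878  5.73651919] [570.55969053 190.37419436 120.02358086] [ 1.79948816e+02 -7.38509288e-02  2.24816693e+01]
side tongue 192 ang -158.3 rmax 192.8
side rings 325 [563.3 189.7] phase 52.5
scene handle 126 [550.7 179.5] ang 12.5 mid [561.6 181.9] [3.2 9.2]
scene tongue 160 ang -156.4 rmax 190.7
scene rings 334 [565.4 190.2] phase 52.7
```

View pics/o6.png

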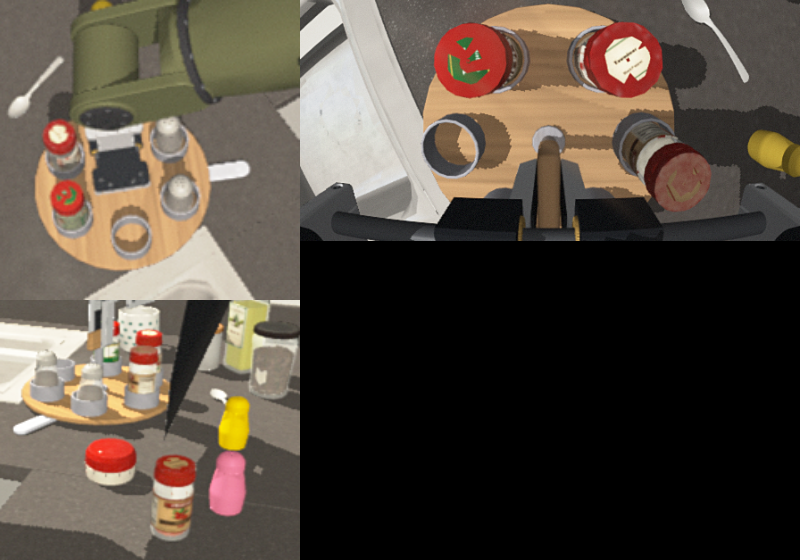

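The two shakers straddle the tongue: in the side crop they are at (168,135) and (180,190), with the tongue at (230,172). The pair's middle is at -157.4° and the tongue at about -158.1°. The other jars and bystanders are in place. I make one tiny trim, hold still, then check again.

Request:
arm_command(rows=[0,0,0,-0.5,8,0,0,0,0,8,0,0,0,0,8,0,0,0,0,8,0,0,0,0,8])

```text
clock: 15.05
eef_pos: [570.5, 190.4, 120.0]
eef_rot: [3.141, -0.001, 0.384]
wrist_force: [3.4, -4.9, 5.1]
finger_gap: 13.0
```

```bash
python3 - <<'E'
from h import *
for n in ("side","scene"):
    w=manip.camera(n); np.savez(n+"7.npz",**w)
s=manip.read_state(); print(s["clock"],s["finger_gap"],s["wrist_force"],np.degrees(s["eef_rot"]),abs(s["qd"]).max())
E
python3 m3.py 7
python3 -c "
from cell import manip
print(manip.sign_off())"
```

```text
15.15 13.20351525302977 [ 2.0202697  -4.77232992  5.74767194] [ 1.79946317e+02 -7.06802371e-02  2.19819143e+01] 0.001609917960008753
side tongue 195 ang -158.3 rmax 190.0
side rings 301 [563.3 189.7] phase 52.0
scene handle 126 [551.1 179.6] ang 12.3 mid [561.3 181.8] [3.6 9.7]
scene tongue 163 ang -156.4 rmax 190.2
scene rings 323 [565.5 190.7] phase 52.0
the job is handed in; nothing more can be done
None
```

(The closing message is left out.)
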